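# Roll the sill trim home

## Robot

A 6-joint arm with a two-finger parallel gripper is mounted at the origin on the work surface. World frame = base frame: x ahead of the robot, y to its left, z up, the work surface at z = 0. Lengths are in m, angles in rad, forces in N, time in s.
With the tool pointing down it reaches from about 0.25 to 0.775 m from the base axis. Payload 4 kg.
Tool frame: the origin (TCP) lies at the centre of the arm's flange, where the gripper is bolted on; the fingertips stand 199 mm ahead of it and the grasp point (between the pads) lies 180 mm ahead of it; z points along the fingers, y is the line along which they close (so a half turn about z gives the same grasp; the last joint's range is limited). The gripper opens to 94 mm and grips with 3 to 60 N. Pads are 16 mm wide; open, the fingers measure 119 mm over their backs; the gripper's body (75 mm by 177 mm) begins 78 mm behind the grasp point.
Start: joints at [-1.361, 0.087, 1.371, -0, 1.684, -0.103], TCP at [0.169, -0.523, 0.405] pointing down, gripper open.
Joint ranges: [-3.1, 3.1], [-0.76, 2.03], [0.27, 2.55], [-1.08, 4.22], [0.17, 2.65], [-2.57, 2.57]. Speed limits (rad/s): [2.79, 2.79, 3.14, 3.14, 3.14, 3.14].

## Interface

Orientations are given as a unit quaternion [x, y, z, w].
In Python, from plant import status, optics, arm gives the robot as it stands. The module is installed in compiled form; this text tells all that it offers.
- The arm moves only by the tool play_rows, never from a script. Its argument "increments" is one flat list of numbers, 5 for each row, row after row: the closure, from 0 (fully open) to 1 (shut), then the shift along the tool's x, y, z in mm, then the turn about the tool's z in degrees. A call has exactly 8 rows; each row is the pose to reach, as a shift and turn from the pose commanded when the call began, along the tool's axes at that moment; what a row does not reach only later rows make up. A row lasts 1/12 s, in which the tool goes at most 41.7 mm and 7.16 degrees, less where a joint would pass 70% of its speed; a pose out of reach is approached as far as the arm can. A call with a gripper value outside its range is refused whole. The fingers move at their own pace and stop on an object; "newtons" is the grip in N (left out, the last holds). Time passes only in rows, so rows that repeat a pose let the fingers close, or fill a call up. It gives the time, the measured TCP pose, the force, the opening and the grip force at its end, in the units of the state.
- status.read_state(): the state, without advancing time (a new reading comes with each control period).
- optics.capture(name): name is "side" or "top"; returns a dict with "img" (420x560x3 uint8, blue, green, red), "depth" (420x560 float32, m along the optical axis (not along the pixel's ray), 0 where there is no reading), "intrinsics" (3x3 intrinsics, pixels), "world_to_cam" (4x4, takes a point from world to camera coordinates). Camera axes: x right, y down, z forward; pixel columns grow to the right and rows downward; lengths in m; the calibration is good to about 2 mm. A picture is of the moment at which its call begins.
- arm.sign_off(): hands the job in; it is judged then, once.
The state is a dict: "time_s": time; "q": joint angles; "joint_vel": joint speeds; "joint_torque": joint torques, N m; "ee_pos": TCP position; "tool_rot": TCP orientation; "force": force on the tool from outside, world axes, zero at the start; "wrist_torque": the same for the moment, N m; "gripper_width": finger opening in m; "grasp_force": force on a finger pad.
Only numpy, scipy, OpenCV 4.12 (cv2) and the standard library are available. Lean on these libraries where they do the work, as an engineer would, in place of code of your own. Each camera call takes 0.05 s, during which the arm holds its last target. There are 200 camera calls.

## Task

Take the hand roller by its grip and roll its drum firmly along the trim strip on the car sill until every section of the strip is pressed fully home. Press the strip with the roller only, not with the gripper. Then stand the roller upright back on the rubber mat, let it go, and leave the other things on the bench undisturbed.

Things in the scene. Friction and masses are not known exactly. Their poses are not given: they have to be found in the camera images.
- sill: white painted length of car sill, fixed, 340 mm long (its y), about 110 mm wide (its x), 50 mm high; origin at the centre of its underside on the bench, z up. Along the middle of its top (x = 0) runs a trim strip of seven rigid black sections end to end, 236.5 mm in all, 24 mm wide. Channel lips beside it and a bolt head beyond each end (y = -145, +145 mm) reach 54 mm above the bench
- mat: black rubber mat, fixed, 170 x 170 x 4 mm, origin at the centre of its underside; the hand roller stands on it, and it lies on the other side of the bench from the sill (left or right varies)
- roller: hand roller, loose, about 0.45 kg: a wooden grip block (70 mm along its x, 26 mm thick along its y, from 53 to 103 mm above the origin) on a steel yoke over one free-turning drum. Origin at the bottom of the drum under the middle of the grip, z up through the grip. It rolls along its x. It stands by itself, leaning up to about 6 degrees about its y
- drum_center (a point): centre of the roller's drum, 22 mm above its origin; the drum is 44 mm in diameter and 52 mm long, along the roller's y. The yoke's bridge above it is 40 x 68 mm, its top 53 mm above the origin; its two cheeks (y = -31.5 and +31.5 mm, 5 mm thick, 40 mm along x) end 2 mm above the bottom of the drum
- drum (a joint): turn of the drum in the yoke, rad, 0 at the start, unlimited; grows as the roller rolls to its own +x (22 mm of travel per rad)
- clip1 (a joint): how far trim section 1 has been pressed down, m: 0 fully proud, 0.008 fully home against its stop; starts between 0 and 0.004. It takes about 9 N to move a section, and it stays where it is left
- clip1_top (a point): centre of the top face of trim section 1 (24 mm wide, 32.5 mm along the strip), at y = -102 mm in the sill's frame; it slides straight down, from 67 mm above the bench when fully proud to 59 mm when fully home
- clip2 (a joint): how far trim section 2 has been pressed down, m: 0 fully proud, 0.008 fully home against its stop; starts between 0 and 0.004. It takes about 9 N to move a section, and it stays where it is left
- clip2_top (a point): centre of the top face of trim section 2 (24 mm wide, 32.5 mm along the strip), at y = -68 mm in the sill's frame; it slides straight down, from 67 mm above the bench when fully proud to 59 mm when fully home
- clip3 (a joint): how far trim section 3 has been pressed down, m: 0 fully proud, 0.008 fully home against its stop; starts between 0 and 0.004. It takes about 9 N to move a section, and it stays where it is left
- clip3_top (a point): centre of the top face of trim section 3 (24 mm wide, 32.5 mm along the strip), at y = -34 mm in the sill's frame; it slides straight down, from 67 mm above the bench when fully proud to 59 mm when fully home
- clip4 (a joint): how far trim section 4 has been pressed down, m: 0 fully proud, 0.008 fully home against its stop; starts between 0 and 0.004. It takes about 9 N to move a section, and it stays where it is left
- clip4_top (a point): centre of the top face of trim section 4 (24 mm wide, 32.5 mm along the strip), at y = 0 mm in the sill's frame; it slides straight down, from 67 mm above the bench when fully proud to 59 mm when fully home
- clip5 (a joint): how far trim section 5 has been pressed down, m: 0 fully proud, 0.008 fully home against its stop; starts between 0 and 0.004. It takes about 9 N to move a section, and it stays where it is left
- clip5_top (a point): centre of the top face of trim section 5 (24 mm wide, 32.5 mm along the strip), at y = 34 mm in the sill's frame; it slides straight down, from 67 mm above the bench when fully proud to 59 mm when fully home
- clip6 (a joint): how far trim section 6 has been pressed down, m: 0 fully proud, 0.008 fully home against its stop; starts between 0 and 0.004. It takes about 9 N to move a section, and it stays where it is left
- clip6_top (a point): centre of the top face of trim section 6 (24 mm wide, 32.5 mm along the strip), at y = 68 mm in the sill's frame; it slides straight down, from 67 mm above the bench when fully proud to 59 mm when fully home
- clip7 (a joint): how far trim section 7 has been pressed down, m: 0 fully proud, 0.008 fully home against its stop; starts between 0 and 0.004. It takes about 9 N to move a section, and it stays where it is left
- clip7_top (a point): centre of the top face of trim section 7 (24 mm wide, 32.5 mm along the strip), at y = 102 mm in the sill's frame; it slides straight down, from 67 mm above the bench when fully proud to 59 mm when fully home
- parts_bin: open red plastic parts bin, 80 x 140 x 60 mm, origin at the centre of its underside; a bystander, beyond the work
- spanner: steel wrench 200 mm long, lying flat; a bystander, near the robot
- bearing: dark steel bearing ring, 72 mm across and 16 mm high, origin at the centre of its underside; a bystander, beyond the work
- spray_can: upright closed can, 56 mm across and 110 mm high, origin at the centre of its underside; a bystander, near the robot

How it is judged:
On the way, in this order (a step that is already met when the one before it is completed fails the run):
1. the drum of the roller bears on the trim strip with more than 5 N (contact force between drum and sill above 5 N), for 0.03 s.
2. all seven sections are within 1.8 mm of fully home, and the drum has been rolled (turned at least 4 rad, about 90 mm of travel, from its start) (value of joint each of clip1, clip2, clip3, clip4, clip5, clip6, clip7 above 0.0062 m and (value of joint drum above 4 rad or value of joint drum below -4 rad)), for 0.05 s.
At the end, for the whole second after the job is handed in: All seven trim sections are within 1.8 mm of fully home (each reads more than 0.0062), and the roller stands at rest on the mat: its origin within 80 mm of the mat's centre along both of the mat's sides and no more than 5 mm above the mat's top, upright within 0.2 rad (value of joint each of clip1, clip2, clip3, clip4, clip5, clip6, clip7 above 0.0062 m and x of roller in the frame of mat between -0.08 and 0.08 m and y of roller in the frame of mat between -0.08 and 0.08 m and z of roller in the frame of mat below 0.009 m and angle between roller's own z axis and vertical below 0.2 rad and linear speed of roller below 0.02 m/s); the robot touches nothing.
It fails at once if the gripper or arm presses on the sill or its trim strip (more than 3 N) (contact force between any of the fingers, the arm and sill above 3 N).
It fails at once if a bystander (bin, wrench, bearing ring, can) is moved more than 30 mm (distance of any of parts_bin, spanner, bearing, spray_can from where it was at the start of the episode above 0.03 m).
It also fails if it takes over 48 s, if anything falls off the work surface, if the arm or the gripper's body presses on something with over 40 N, if the wrist force passes 120 N, or if a joint passes its speed limit or range.

## Working session

There is one attempt and no reset: what is moved stays moved. The work goes in short steps, Python scripts to look and compute and a tool call to move; the robot and the scene stay as the last step left them, time stands still between calls to the robot, and variables do not carry over. Pictures are saved under pics/ and viewed, at most 10 in all, crops included, and the job is handed in when it is done.

Besides the shell and the picture viewer there is one more tool, called after "Emit:" as name(argument=value, ...) on one line, values as JSON. play_rows: Moves the arm, as the interface text tells. Its arguments: {"type":"object","properties":{"increments":{"type":"array","items":{"type":"number"}},"newtons":{"type":"number"}},"required":["increments"]}

```bash
mkdir -p pics; cat > h.py <<'E'
import numpy as np, cv2
from plant import status, optics, arm
def pts(c):
    d=c["depth"].astype(float);K=c["intrinsics"];h,w=d.shape
    u,v=np.meshgrid(np.arange(w),np.arange(h))
    P=np.stack([(u-K[0,2])/K[0,0]*d,(v-K[1,2])/K[1,1]*d,d,np.ones_like(d)],-1)
    W=P@np.linalg.inv(c["world_to_cam"]).T
    W[d==0]=np.nan
    return W[...,:3]
E
python3 - <<'E'
from h import *
print(status.read_state())
for n in("top","side"):
    c=optics.capture(n);np.savez(n+"0.npz",**c);cv2.imwrite(f"pics/{n}0.png",c["img"]);print(c["world_to_cam"],c["intrinsics"])
E
```

```text
{'time_s': 0.0, 'q': array([-1.36109161e+00,  8.79743209e-02,  1.37224828e+00, -1.62095174e-05,
        1.68357766e+00, -1.03070012e-01]), 'joint_vel': array([-0.00036811,  0.00064042, -0.0026289 ,  0.0017635 ,  0.00099651,
       -0.00015972]), 'joint_torque': array([-3.37675829e-04, -3.40174198e+01, -3.02436054e+01,  7.16576516e-02,
        3.27017403e-02, -1.73045414e-04]), 'ee_pos': array([ 0.16922203, -0.52321015,  0.40349616]), 'tool_rot': array([ 9.87795938e-01,  1.55749693e-01, -6.68669559e-05, -1.10180822e-03]), 'force': array([-0.1721018 ,  0.85707818, -0.4551028 ]), 'wrist_torque': array([ 0.0223208 , -0.01582063, -0.00497537]), 'grasp_force': 0.0, 'gripper_width': 0.09422703620405556}
[[-2.04827790e-03 -9.99918343e-01  1.26139785e-02 -3.02434813e-02]
 [-9.80311030e-01 -4.82833433e-04 -1.97458988e-01  5.62031784e-01]
 [ 1.97448954e-01 -1.27700731e-02 -9.80229991e-01  1.27956409e+00]
 [ 0.00000000e+00  0.00000000e+00  0.00000000e+00  1.00000000e+00]] [[512.03526336   0.         273.93640948]
 [  0.         512.03526336 208.90402166]
 [  0.           0.           1.        ]]
[[-0.99974592  0.00957352 -0.02040679  0.53344933]
 [ 0.02113814  0.71256631 -0.70128627  0.05078944]
 [ 0.00782741 -0.70153945 -0.71258763  1.34323187]
 [ 0.          0.          0.          1.        ]] [[477.27662813   0.         281.90131341]
 [  0.         477.27662813 208.43272915]
 [  0.           0.           1.        ]]
```

View pics/top0.png

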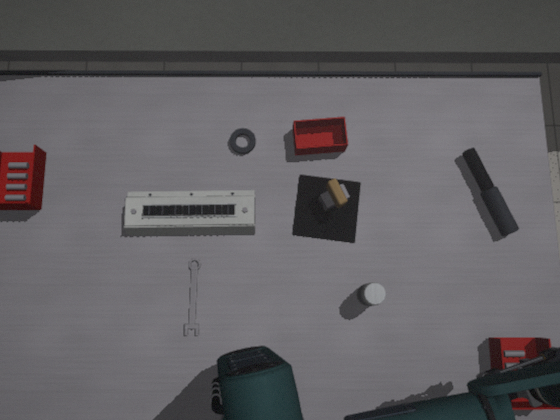

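View pics/side0.png

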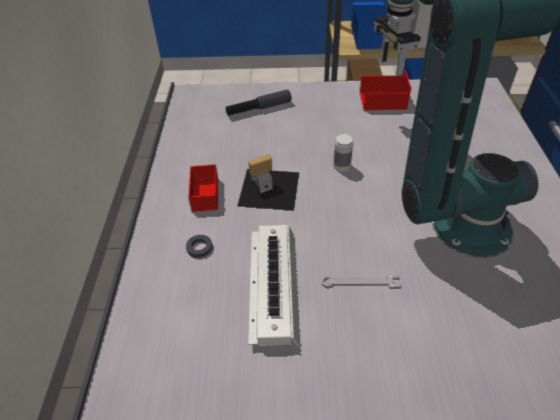

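The top view shows the sill at cols 124–256, rows 190–235, with the strip at row 211. The mat is centred near (327,209), with the roller's wooden grip at (339,192). The spanner is at (193,300), the can at (372,294), and the bin and ring lie beyond the work. The side view agrees with this layout.

```bash
python3 - <<'E'
from h import *
np.set_printoptions(precision=4,suppress=True)
for n in("top","side"):
    c=dict(np.load(n+"0.npz"));W=pts(c);hsv=cv2.cvtColor(c["img"],cv2.COLOR_BGR2HSV);H,S,V=cv2.split(hsv)
    X,Y,Z=W[...,0],W[...,1],W[...,2]
    def rect(m,l):
        P=W[m]
        if len(P)<8: print(n,l,len(P));return
        r=cv2.minAreaRect(P[:,:2].astype(np.float32)*1000);print(n,l,len(P),"z",np.percentile(P[:,2],[2,50,98]),"rect",r,"med",np.median(P,0))
    reg=(X>.3)&(X<.75)
    wood=(H>8)&(H<25)&(S>90)&(Y<0)&reg
    rect(wood,"wood");rect(wood&(Z>.099),"woodtop")
    if (wood&(Z>.099)).sum()>20:
        P=W[wood&(Z>.099)];A=np.c_[P[:,:2],np.ones(len(P))];s=np.linalg.lstsq(A,P[:,2],rcond=None)[0];print("plane",s)
    rect((Y<0.0)&(Y>-.28)&reg&(V<60)&(Z<.015)&(Z>-.01)&(S<80),"mat")
    sill=reg&(Y>0)&(Y<.42)
    rect(sill&(Z>.04)&(V>90),"sill white")
    strip=sill&(Z>.052)&(V<70); rect(strip,"strip")
    print([ (round(float(y),3),round(float(np.median(Z[strip&(abs(Y-y)<.012)]))*1000,1) if (strip&(abs(Y-y)<.012)).any() else None) for y in np.arange(.04,.34,.034)])
    rect((Y<-.02)&(Y>-.25)&reg&(Z>.03)&(Z<.06)&~wood&(H>=0)&(S<90),"yoke")
    for l,m in(("bridge",(Z>.045)&(Z<.065)),):
        pass
E
```

```text
top wood 212 z [0.1006 0.1075 0.1128] rect ((598.2484130859375, -189.59596252441406), (67.23872375488281, 23.466838836669922), 26.851913452148438) med [ 0.598  -0.1895  0.1075]
top woodtop 209 z [0.1014 0.1076 0.1129] rect ((598.2484130859375, -189.59596252441406), (67.23872375488281, 23.466838836669922), 26.851913452148438) med [ 0.5981 -0.1895  0.1076]
plane [-0.0131  0.0607  0.1268]
top mat 3111 z [-0.0014  0.0045  0.011 ] rect ((527.5814819335938, -175.11837768554688), (429.7040100097656, 186.9702606201172), 1.8635385036468506) med [ 0.5591 -0.1605  0.0045]
top sill white 3053 z [0.0437 0.0505 0.0582] rect ((558.5592651367188, 191.49478149414062), (84.94734191894531, 339.2028503417969), 0.7425322532653809) med [0.5489 0.1905 0.0505]
top strip 801 z [0.0538 0.0645 0.071 ] rect ((559.2505493164062, 192.18185424804688), (24.110794067382812, 233.75914001464844), 0.9415633678436279) med [0.5581 0.1917 0.0645]
[(0.04, None), (0.074, 64.1), (0.108, 64.5), (0.142, 64.3), (0.176, 63.9), (0.21, 65.7), (0.244, 65.3), (0.278, 63.1), (0.312, 63.1)]
top yoke 230 z [0.0317 0.0563 0.0597] rect (
[... 659 characters left out ...]
02734) med [ 0.5562 -0.1517  0.0031]
side sill white 3155 z [0.0424 0.0493 0.0627] rect ((553.4379272460938, 191.29469299316406), (85.69184112548828, 342.9287109375), 0.7609210014343262) med [0.5491 0.2298 0.0493]
side strip 636 z [0.0582 0.0633 0.0684] rect ((555.3660278320312, 193.23260498046875), (20.9515438079834, 234.98841857910156), 0.5305737853050232) med [0.5558 0.2089 0.0633]
[(0.04, None), (0.074, 62.7), (0.108, 64.0), (0.142, 63.0), (0.176, 62.6), (0.21, 64.4), (0.244, 63.7), (0.278, 62.7), (0.312, 62.7)]
side yoke 246 z [0.0305 0.0481 0.0589] rect ((468.56732177734375, -200.27752685546875), (304.0711364746094, 49.457313537597656), 12.075650215148926) med [ 0.5813 -0.1691  0.0481]
```

```bash
cat >> h.py <<'E'
from scipy.spatial.transform import Rotation as R
def plan(x,y,zg,yaw):
    "increment (mm, deg) to put grasp point at x,y,zg with tool x (roller x) at yaw deg"
    s=status.read_state();r=R.from_quat(s["tool_rot"]);M=r.as_matrix()
    g=s["ee_pos"]+.18*M[:,2]
    d=M.T@(np.array([x,y,zg])-g)*1000
    cur=np.degrees(np.arctan2(M[1,0],M[0,0]))
    t=-((yaw-cur+180)%360-180)
    print("t",round(s["time_s"],2),"grasp",g.round(4),"yaw",cur.round(2),"F",s["force"].round(1),"w",round(s["gripper_width"],4),"gf",round(s["grasp_force"],1),"q",s["q"].round(2),"\n inc",d.round(1),"turn",round(t,2))
E
python3 -c "
from h import *
plan(.597,-.188,.17,25.5);plan(.597,-.188,.084,25.5)"
```

```text
t 0.1 grasp [ 0.1691 -0.5229  0.2237] yaw 17.92 F [-1.1 -0.4 -0.6] w 0.0938 gf 0.0 q [-1.36  0.09  1.37 -0.    1.68 -0.1 ] 
 inc [ 510.1 -186.9   54.1] turn -7.58
t 0.1 grasp [ 0.1691 -0.5229  0.2237] yaw 17.92 F [-1.1 -0.4 -0.6] w 0.0938 gf 0.0 q [-1.36  0.09  1.37 -0.    1.68 -0.1 ] 
 inc [ 510.1 -186.7  140.1] turn -7.58
```

Emit:
play_rows(increments=[0,40,-15,0,-1,0,80,-29,0,-2,0,119,-44,0,-3,0,158,-58,0,-4,0,197,-72,0,-5,0,236,-87,0,-6,0,275,-101,0,-7,0,312,-115,0,-7.6], newtons=50)

```text
time_s: 0.77
ee_pos: [0.432, -0.3162, 0.4043]
tool_rot: [0.975, 0.221, -0.0, -0.0]
force: [0.4, -0.8, 0.2]
gripper_width: 0.0938
grasp_force: 0.0
```

Emit:
play_rows(increments=[0,40,-5,0,0,0,80,-10,5,0,0,120,-15,15,0,0,160,-20,30,0,0,190,-30,45,0,0,200,-40,50,0,0,205,-43,50,0,0,205,-43,50,0])

```text
time_s: 1.43
ee_pos: [0.5973, -0.1898, 0.3541]
tool_rot: [0.975, 0.222, -0.001, -0.0]
force: [-0.3, -0.6, 0.4]
gripper_width: 0.0938
grasp_force: 0.0
```

```bash
python3 - <<'E'
from h import *
plan(.597,-.188,.084,25.5)
ims=[optics.capture(n)["img"] for n in("top","side")]
a=ims[0][130:270,250:430];b=ims[1][110:250,190:370]
cv2.imwrite("pics/g1.png",cv2.resize(np.hstack([a,b]),None,fx=2.2,fy=2.2,interpolation=cv2.INTER_CUBIC))
E
```

```text
t 1.43 grasp [ 0.597  -0.1898  0.1741] yaw 25.63 F [-0.3 -0.6  0.4] w 0.0938 gf 0.0 q [-0.4   0.27  1.26 -0.    1.61  0.73] 
 inc [ 0.9 -1.5 90.1] turn 0.13
```

View pics/g1.png

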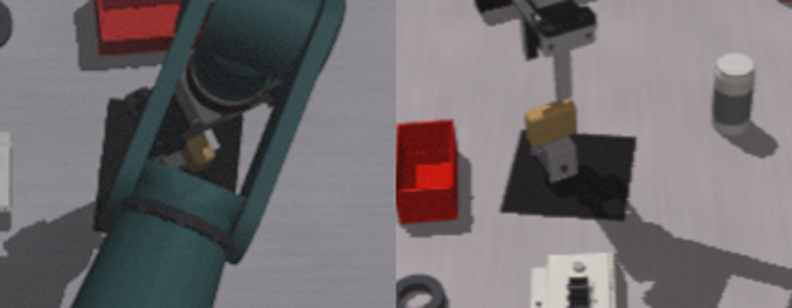

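The side view shows the two fingers straddling the wooden grip at (550,120), which is still standing on the mat. I'll descend and grip.

Emit:
play_rows(increments=[0,1,-1.5,25,0,0,1,-1.5,50,0,0,1,-1.5,70,0,0,1,-1.5,85,0,0,1,-1.5,89,0,0,1,-1.5,89,0,0.5,1,-1.5,89,0,1,1,-1.5,89,0], newtons=50)

```text
time_s: 2.2
ee_pos: [0.5976, -0.1898, 0.2681]
tool_rot: [0.975, 0.22, 0.002, 0.001]
force: [-0.2, 0.8, 0.3]
gripper_width: 0.084
grasp_force: 0.0
```

Emit:
play_rows(increments=[1,0,0,0,0,1,0,0,0,0,1,0,0,0,0,1,0,0,0,0,1,0,0,0,0,1,0,0,0,0,1,0,0,0,0,1,0,0,0,0])

```text
time_s: 2.87
ee_pos: [0.5975, -0.1889, 0.2656]
tool_rot: [0.975, 0.221, -0.0, 0.0]
force: [-0.1, -0.6, 0.2]
gripper_width: 0.0304
grasp_force: 0.0
```

```bash
python3 -c "
from h import *
plan(.597,-.188,.2,25.5)"
```

```text
t 2.87 grasp [ 0.5974 -0.1889  0.0856] yaw 25.53 F [-0.1 -0.6  0.2] w 0.0304 gf 0.0 q [-0.4   0.32  1.38 -0.    1.45  0.73] 
 inc [  -0.    -1.  -114.4] turn 0.03
```

Emit:
play_rows(increments=[1,0,0,0,0,1,0,0,0,0,1,0,0,0,0,1,0,0,0,0,1,0,0,0,0,1,0,0,0,0,1,0,0,0,0,1,0,0,0,0])

```text
time_s: 3.53
ee_pos: [0.5975, -0.1891, 0.2656]
tool_rot: [0.975, 0.221, 0.0, 0.0]
force: [1.3, -0.4, -1.5]
gripper_width: 0.0257
grasp_force: 50.0
```

Emit:
play_rows(increments=[1,0,0,-5,0,1,0,0,-15,0,1,0,0,-30,0,1,0,0,-50,0,1,0,0,-70,0,1,0,0,-90,0,1,0,0,-105,0,1,0,0,-115,0])

```text
time_s: 4.2
ee_pos: [0.5974, -0.1888, 0.3832]
tool_rot: [0.975, 0.221, 0.001, 0.001]
force: [1.0, -0.4, -4.1]
gripper_width: 0.0258
grasp_force: 50.0
```

```bash
python3 -c "
from h import *
plan(.5575,.0850,.2,90.8)"
```

```text
t 4.2 grasp [ 0.5978 -0.189   0.2032] yaw 25.53 F [ 1.  -0.4 -4.1] w 0.0258 gf 50.0 q [-0.4   0.26  1.21  0.    1.67  0.73] 
 inc [  81.7 -264.6    2.9] turn -65.27
```

Emit:
play_rows(increments=[1,8,-26,0,-6.5,1,16,-53,0,-13,1,25,-80,0,-19.5,1,33,-106,0,-26,1,41,-133,0,-32.5,1,49,-160,0,-39,1,57,-186,0,-45.5,1,65,-212,0,-52])

```text
time_s: 4.87
ee_pos: [0.564, 0.0317, 0.3802]
tool_rot: [0.778, 0.628, -0.001, -0.001]
force: [0.4, 0.0, -4.4]
gripper_width: 0.0257
grasp_force: 50.0
```

```bash
python3 -c "
from h import *
plan(.5575,.0850,.16,90.8)"
```

```text
t 4.87 grasp [0.5637 0.0318 0.2002] yaw 77.85 F [ 0.4  0.  -4.4] w 0.0257 gf 50.0 q [-0.04  0.13  1.38  0.    1.64  0.17] 
 inc [ 50.7 -17.2  40.2] turn -12.95
```

Emit:
play_rows(increments=[1,15,-5,5,-5,1,35,-10,15,-10,1,46,-15,20,-13,1,50,-17,25,-13,1,50.5,-17,25,-13,1,50.5,-17,25,-13,1,50.5,-17,25,-13,1,50.5,-17,25,-13])

```text
time_s: 5.53
ee_pos: [0.5594, 0.0824, 0.3563]
tool_rot: [0.705, 0.71, 0.0, 0.0]
force: [-0.4, -1.3, -4.2]
gripper_width: 0.0254
grasp_force: 50.0
```

```bash
python3 - <<'E'
from h import *
plan(.5575,.0850,.1405,90.8)
c=optics.capture("side");np.savez("side1.npz",**c);W=pts(c)
ims=[optics.capture("top")["img"][120:260,110:290],c["img"][130:270,190:370]]
cv2.imwrite("pics/s1.png",cv2.resize(np.hstack(ims),None,fx=2.2,fy=2.2,interpolation=cv2.INTER_CUBIC))
H,S,V=cv2.split(cv2.cvtColor(c["img"],cv2.COLOR_BGR2HSV))
m=(H>8)&(H<25)&(S>90)&(W[...,1]>0)&(W[...,1]<.2)&(W[...,0]>.4)&(W[...,0]<.7)
P=W[m];print(len(P),np.percentile(P,[2,50,98],axis=0).round(3))
E
```

```text
t 5.53 grasp [0.5595 0.0823 0.1763] yaw 90.41 F [-0.4 -1.3 -4.2] w 0.0254 gf 50.0 q [ 0.05  0.14  1.41 -0.    1.59  0.04] 
 inc [ 2.7 -2.1 35.8] turn -0.39
421 [[0.533 0.051 0.155]
 [0.559 0.101 0.196]
 [0.595 0.117 0.288]]
```

View pics/s1.png

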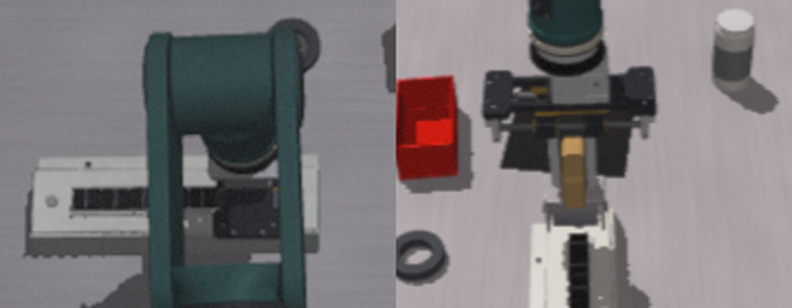

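The roller hangs in line over the strip's first sections: in the side crop the yoke is at (575,205) and the strip at (578,260). I'll press down.

Emit:
play_rows(increments=[1,4,-1.5,8,-0.4,1,5,-2,16,-0.4,1,5,-2,22,-0.4,1,5,-2,27,-0.4,1,5,-2,31,-0.4,1,5,-2,33,-0.4,1,5,-2,35,-0.4,1,5,-2,36,-0.4])

```text
time_s: 6.3
ee_pos: [0.5567, 0.0883, 0.3207]
tool_rot: [0.701, 0.713, -0.0, 0.0]
force: [-4.8, 0.0, 5.2]
gripper_width: 0.0254
grasp_force: 50.0
```

```bash
python3 -c "
from h import *
plan(.5575,.300,.1405,90.8)"
```

```text
t 6.3 grasp [0.5567 0.0883 0.1407] yaw 90.93 F [-4.8  0.   5.2] w 0.0254 gf 50.0 q [ 0.06  0.15  1.47 -0.    1.52  0.04] 
 inc [2.117e+02 4.200e+00 2.000e-01] turn 0.13
```

Emit:
play_rows(increments=[1,0,0,1,0,1,0,0,1,0,1,0,0,2,0,1,0,0,2,0,1,0,0,3,0,1,0,0,3,0,1,0,0,3,0,1,0,0,3,0])

```text
time_s: 6.97
ee_pos: [0.5566, 0.0884, 0.3203]
tool_rot: [0.701, 0.713, 0.001, 0.001]
force: [-8.3, -1.2, 12.4]
gripper_width: 0.0257
grasp_force: 50.0
```

```bash
python3 -c "
from h import *
plan(.5575,.300,.1405,90.8)"
```

```text
t 6.97 grasp [0.5568 0.0884 0.1403] yaw 90.93 F [-8.3 -1.2 12.4] w 0.0257 gf 50.0 q [ 0.06  0.15  1.47 -0.    1.52  0.04] 
 inc [ 2.116e+02  4.100e+00 -2.000e-01] turn 0.13
```

Emit:
play_rows(increments=[1,8,0,1,0,1,16,0,1,0,1,25,0,1,0,1,34,0,1,0,1,43,0,1,0,1,52,0,1,0,1,61,0,1,0,1,70,0,1,0])

```text
time_s: 7.63
ee_pos: [0.5563, 0.1585, 0.3203]
tool_rot: [0.702, 0.713, 0.002, 0.002]
force: [-5.1, -1.6, 14.2]
gripper_width: 0.0255
grasp_force: 50.0
```

```bash
python3 -c "
from h import *
plan(.5575,.300,.1405,90.8)"
```

```text
t 7.63 grasp [0.5575 0.1586 0.1403] yaw 90.9 F [-5.1 -1.6 14.2] w 0.0255 gf 50.0 q [ 0.18  0.18  1.44 -0.    1.52  0.16] 
 inc [ 1.414e+02  2.300e+00 -1.000e-01] turn 0.1
```

Excellent: the height held at 0.3203 throughout. Continuing the roll.

Emit:
play_rows(increments=[1,8,0,0,0,1,16,0,0,0,1,25,0,0,0,1,34,0,0,0,1,43,0,0,0,1,52,0,0,0,1,61,0.5,0,0,1,70,1,0,0])

```text
time_s: 8.3
ee_pos: [0.5561, 0.2287, 0.3203]
tool_rot: [0.701, 0.713, 0.003, 0.001]
force: [-5.4, -1.3, 13.2]
gripper_width: 0.0258
grasp_force: 50.0
```

Emit:
play_rows(increments=[1,8,0,0,0,1,16,0,0,0,1,25,0,0,0,1,34,0,0,0,1,43,0,0,0,1,52,0,0,0,1,61,0.5,0,0,1,70,1,0,0])

```text
time_s: 8.97
ee_pos: [0.5558, 0.2991, 0.3203]
tool_rot: [0.701, 0.713, 0.003, 0.001]
force: [-5.8, -1.6, 12.5]
gripper_width: 0.0257
grasp_force: 50.0
```

```bash
python3 -c "
from h import *
plan(.5575,.085,.1405,90.8)"
```

```text
t 8.97 grasp [0.5567 0.2996 0.1403] yaw 90.93 F [-5.8 -1.6 12.5] w 0.0257 gf 50.0 q [0.4  0.29 1.3  0.   1.54 0.39] 
 inc [-214.6   -2.7   -0.9] turn 0.13
```

Emit:
play_rows(increments=[1,0,0,2,0,1,0,0,2,0,1,0,0,-10,0,1,0,0,-25,0,1,0,0,-45,0,1,0,0,-65,0,1,0,0,-80,0,1,0,0,-85,0])

```text
time_s: 9.63
ee_pos: [0.5565, 0.2984, 0.4027]
tool_rot: [0.702, 0.713, 0.003, 0.001]
force: [0.8, 0.8, -3.4]
gripper_width: 0.0255
grasp_force: 50.0
```

Emit:
play_rows(increments=[1,-30,0,0,6,1,-60,0,0,13,1,-90,0,0,19,1,-125,0,0,26,1,-160,0,0,32,1,-200,0,0,39,1,-240,0,0,45,1,-275,0,0,50])

```text
time_s: 10.3
ee_pos: [0.56, 0.0209, 0.3987]
tool_rot: [0.938, 0.347, -0.001, 0.0]
force: [0.1, -0.4, -4.7]
gripper_width: 0.0256
grasp_force: 50.0
```

```bash
python3 - <<'E'
from h import *
plan(.572,-.172,.18,25.5)
for n in ("side","top"):
    c0=dict(np.load(n+"0.npz"));c=optics.capture(n)
    W0=pts(c0);W=pts(c)
    for k in range(7):
        y=.1925+.034*(k-3);x=.5575
        m=(abs(W[...,0]-x)<.009)&(abs(W[...,1]-y)<.012)&(W[...,2]>.05)&(W[...,2]<.075)
        m0=(abs(W0[...,0]-x)<.009)&(abs(W0[...,1]-y)<.012)&(W0[...,2]>.05)
        print(n,k+1,m.sum(),*(np.round(1000*np.nanmedian(w[q][:,2]),1) for w,q in((W0,m0),(W,m)) if q.any()))
    if n=="side": cv2.imwrite("pics/s2.png",cv2.resize(c["img"][110:360,170:400],None,fx=2.4,fy=2.4))
E
```

```text
t 10.3 grasp [0.5598 0.0207 0.2187] yaw 40.59 F [ 0.1 -0.4 -4.7] w 0.0256 gf 50.0 q [-0.06  0.11  1.36 -0.    1.68  0.8 ] 
 inc [-116.1  154.2   38.9] turn 15.09
side 1 49 64.0 58.0
side 2 53 63.5 58.5
side 3 65 63.3 58.0
side 4 65 62.7 58.2
side 5 67 66.4 58.2
side 6 67 62.9 58.8
side 7 71 63.3 59.0
top 1 1 63.5 62.7
top 2 0 64.8
top 3 68 64.6 59.7
top 4 63 64.1 59.3
top 5 64 66.5 60.4
top 6 63 63.8 59.2
top 7 63 64.7 59.5
```

View pics/s2.png

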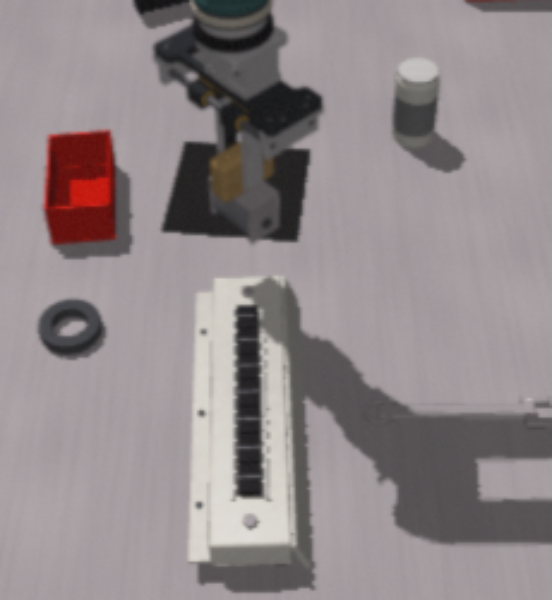

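The side view shows the roller held at (245,190) and all seven sections flush from (247,318) to (249,487), at 58–59 mm. I'll return it to the mat.

Emit:
play_rows(increments=[1,-20,27,5,3,1,-40,54,10,6,1,-60,81,15,9,1,-80,108,20,12,1,-100,133,30,15,1,-112,150,36,15,1,-116,154,39,15,1,-116,154,39,15])

```text
time_s: 11.07
ee_pos: [0.5732, -0.1703, 0.3586]
tool_rot: [0.975, 0.223, -0.002, -0.001]
force: [-0.4, -0.5, -4.0]
gripper_width: 0.0256
grasp_force: 50.0
```

```bash
python3 -c "
from h import *
plan(.572,-.172,.0855,25.5)"
```

```text
t 11.07 grasp [ 0.5725 -0.1701  0.1786] yaw 25.8 F [-0.4 -0.5 -4. ] w 0.0256 gf 50.0 q [-0.38  0.21  1.33 -0.    1.61  0.74] 
 inc [-1.   1.8 93.1] turn 0.3
```

Emit:
play_rows(increments=[1,0,0,20,0,1,0,0,40,0,1,0,0,60,0,1,0,0,74,0,1,0,0,84,0,1,0,0,89,0,1,0,0,92,0,1,0,0,93,0])

```text
time_s: 11.73
ee_pos: [0.5736, -0.1684, 0.269]
tool_rot: [0.974, 0.225, 0.0, 0.0]
force: [0.8, -0.1, -4.7]
gripper_width: 0.0254
grasp_force: 50.0
```

Emit:
play_rows(increments=[1,0,0,0,0,1,0,0,0,0,1,0,0,0,0,1,0,0,0,0,1,0,0,0,0,1,0,0,0,0,1,0,0,0,0,1,0,0,0,0])

```text
time_s: 12.4
ee_pos: [0.5733, -0.1691, 0.2687]
tool_rot: [0.975, 0.224, -0.0, 0.0]
force: [-0.4, -0.0, -4.2]
gripper_width: 0.0256
grasp_force: 50.0
```

```bash
python3 - <<'E'
from h import *
plan(.572,-.172,.0855,25.5)
c=optics.capture("side");cv2.imwrite("pics/s3.png",cv2.resize(c["img"][110:230,200:360],None,fx=4,fy=4,interpolation=cv2.INTER_CUBIC))
E
```

```text
t 12.4 grasp [ 0.5733 -0.1691  0.0887] yaw 25.91 F [-0.4 -0.  -4.2] w 0.0256 gf 50.0 q [-0.38  0.26  1.45 -0.    1.44  0.74] 
 inc [-2.4  2.1  3.2] turn 0.41
```

View pics/s3.png

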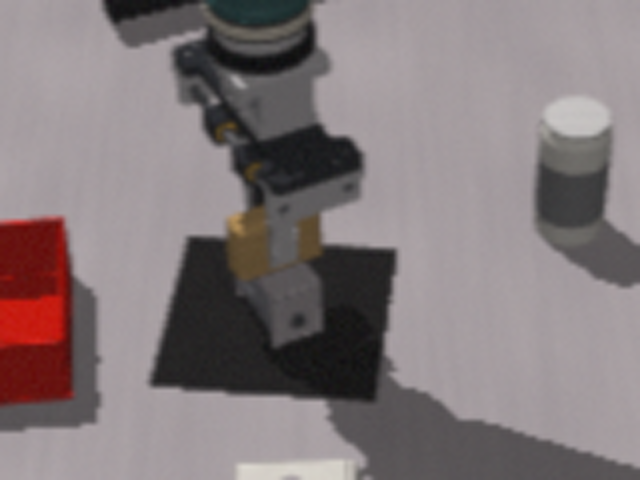

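The roller is over the mat's middle at (290,300), about 3 mm up. I'll lower it to contact.

Emit:
play_rows(increments=[1,0,0,1,0,1,0,0,2,0,1,0,0,2.5,0,1,0,0,3,0,1,0,0,3.5,0,1,0,0,3.5,0,1,0,0,3.5,0,1,0,0,3.5,0])

```text
time_s: 13.12
ee_pos: [0.5733, -0.1689, 0.2655]
tool_rot: [0.975, 0.224, 0.0, 0.0]
force: [0.4, 1.2, -1.1]
gripper_width: 0.0258
grasp_force: 50.0
```

Emit:
play_rows(increments=[0.7,0,0,0.5,0,0.5,0,0,0.5,0,0.3,0,0,0.5,0,0.1,0,0,0.5,0,0,0,0,0.5,0,0,0,0,0.5,0,0,0,0,0.5,0,0,0,0,0.5,0])

```text
time_s: 13.78
ee_pos: [0.5733, -0.169, 0.2647]
tool_rot: [0.975, 0.224, 0.0, 0.0]
force: [0.0, -0.3, 0.0]
gripper_width: 0.0714
grasp_force: 0.0
```

Emit:
play_rows(increments=[0,0,0,0,0,0,0,0,0,0,0,0,0,0,0,0,0,0,0,0,0,0,0,0,0,0,0,0,0,0,0,0,0,0,0,0,0,0,0,0])

```text
time_s: 14.45
ee_pos: [0.5733, -0.169, 0.2647]
tool_rot: [0.975, 0.224, -0.0, 0.0]
force: [-0.1, -0.4, -0.9]
gripper_width: 0.0936
grasp_force: 0.0
```

Emit:
play_rows(increments=[0,0,0,-5,0,0,0,0,-15,0,0,0,0,-35,0,0,0,0,-60,0,0,0,0,-85,0,0,0,0,-110,0,0,0,0,-130,0,0,0,0,-140,0])

```text
time_s: 15.12
ee_pos: [0.5733, -0.169, 0.4098]
tool_rot: [0.975, 0.224, 0.003, 0.002]
force: [-0.3, 0.8, 0.1]
gripper_width: 0.0941
grasp_force: 0.0
```

```bash
python3 - <<'E'
from h import *
plan(.572,-.172,.0855,25.5)
c=optics.capture("side");cv2.imwrite("pics/s4.png",cv2.resize(c["img"][110:350,180:380],None,fx=2.4,fy=2.4,interpolation=cv2.INTER_CUBIC))
E
```

```text
t 15.12 grasp [ 0.5745 -0.1695  0.2298] yaw 25.92 F [-0.3  0.8  0.1] w 0.0941 gf 0.0 q [-0.38  0.19  1.24 -0.    1.7   0.74] 
 inc [ -4.1   0.4 144.3] turn 0.42
```

View pics/s4.png

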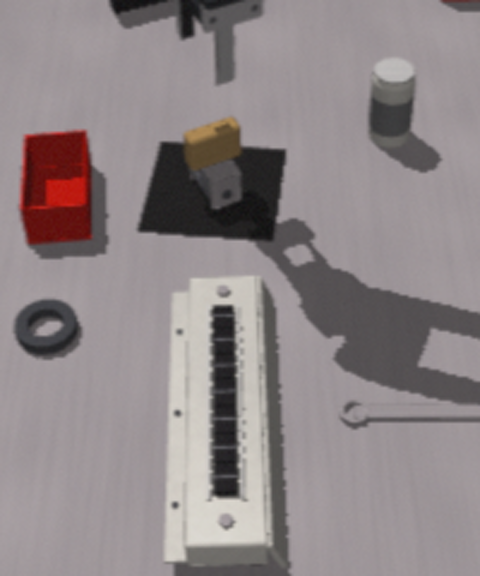

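The roller stands free on the middle of the mat at (215,165). The strip is flush and the bystanders are where they were. I'll hand in.

```bash
python3 -c "
from plant import arm
print(arm.sign_off())"
```

```text
the job is handed in; nothing more can be done
None
```

The job is handed in (no verdict was returned): the cameras showed all seven strip sections pressed home, the roller standing free on the mat and the bystanders undisturbed, about 15 s into the 48 s limit.

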